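# Lock the portion ring of a bench filler and refit the dust cover

### The job

The big portion ring on top of the filler's dosing head is already set: leave it exactly where it is and lock it by turning only the small red knob in its middle clockwise until it is finger-tight on the ring. Then put the steel dust cover back over ring and knob, upright and fully home on the head, let go of it, and leave the other things on the bench as they are.

Things in the scene. Friction and masses are not known exactly. Their poses are not given: they have to be found in the camera images.
- filler: bench-top portion filler, fixed to the bench: stainless dosing head (upright barrel of 100 mm diameter, spout below), auger tube, white gearbox with a steel hopper (200 mm wide, 380 mm high, 300 mm from the head axis). Origin on the bench under the axis of the dosing head; z up along that axis, -y towards the hopper, -x its front.
- head_seat (a point): on the axis of the dosing head, 190 mm above the bench, at the level of the flat shoulder on which the dust cover's rim rests. An aluminium boss of 72 mm diameter and 12 mm height (top edge bevelled 2 mm) rises from the shoulder and centres the cover with 2.5 mm of play all round.
- portion_ring: outer of the two concentric controls: knurled aluminium ring, 60 mm diameter, 16 mm high, with black graduations and one orange mark. Origin at the centre of its underside, on the axis, 203 mm above the bench; its flat top is at 219 mm (a brass washer of 29 mm diameter lies 3 mm higher under the knob). It turns about z, held only by friction (0.16 N m, 5 N at its rim), at any angle at the start.
- ring_mark (a point): orange mark on top of the portion ring, 27 mm from the axis; it must stay where it is.
- lock_knob: inner of the two: small red square-headed knob on the same axis, 20 x 20 mm, 26 mm high, x and y square to its flats. Origin at the centre of its underside, 225 mm above the bench, 6 mm above the ring's top; it stays at that height. Clockwise seen from above tightens: it screws a hidden sprung shoe down on the ring. It first turns freely; how far differs and cannot be seen: 0.6 to 3 rad, so regrip it.
- dust_cover: loose steel dust cover, an upside-down pot: 83 mm outside and 77 mm inside diameter, 69 mm high, open below, with a black grip knob on top, 0.13 to 0.22 kg. It stands upright on the bench. Origin at the centre of its open lower rim, z up.
- cover_grip (a point): middle of the black round grip knob on the dust cover (22 mm diameter, 20 mm high, its top 94 mm above the cover's rim), 84 mm above the rim.
- bean_can: green-labelled food can, 74 mm diameter, 110 mm high, not to be moved. Origin at the centre of its underside.
- spice_jar: jar with yellow cap, 60 mm diameter, 95 mm high, not to be moved. Origin at the centre of its underside.
- portion_tub: open white tub, 80 mm wide, 55 mm high, standing on the bench under the filler's spout, not to be moved. Origin at the centre of its underside.
- soup_can: blue-labelled food can, 66 mm diameter, 100 mm high, not to be moved. Origin at the centre of its underside.
- scoop: long-handled spoon lying on the bench near the robot, to its right, not to be moved. Origin under its middle.
- knob_top (a point): centre of the lock knob's top, 251 mm above the bench. Torque on the knob: 0.02 N m while it turns freely; from the touch on it grows by about 0.17 N m per rad. Finger-tight is 0.12 to 0.17 N m in all (0.10 to 0.14 felt once the hand stops), 0.6 to 0.9 rad past the touch; from about 0.2 N m the ring is dragged along. The head gives 0.1 rad on its rubber core; it stays tight when let go.
- label_roll: short white paper-label roll standing on its end near the robot, 56 mm diameter, 26 mm bore, 30 mm high, not to be moved. Origin at the centre of its underside.
Not all that is in view belongs to the job. What is shaped like the dust_cover but purple is not meant.

How it is judged:
By the outcome, as a careful person would: the job done as asked, in the order asked, and still so for the second after the job is handed in, with the robot touching nothing.
It also fails if it takes over 72 s, if anything falls off the work surface, if the arm or the gripper's body presses on something with over 40 N, if the wrist force passes 120 N, or if a joint passes its speed limit or range.

### The arm

A 7-joint arm with a two-finger parallel gripper is mounted at the origin on the work surface. World frame = base frame: x ahead of the robot, y to its left, z up, the work surface at z = 0. Lengths are in m, angles in rad, forces in N, time in s.
With the tool pointing down it reaches from about 0.4 to 0.85 m from the base axis. Payload 10.4 kg.
Tool frame: the origin (TCP) lies at the very end of the fingers, on their centre line; the grasp point (between the pads) lies 19 mm behind it (manip.tcp_to_grasp is the distance from the TCP to the grasp point, in m); x points along the fingers, y is the direction in which the jaws open and shut, and the axes are right-handed (so a half turn about x gives the same grasp; the last joint's range is limited). The gripper opens to 85 mm and grips with 20 to 120 N. Pads are 22 mm wide; open, the fingers measure 114 mm over their backs; the gripper's body (76 mm by 85 mm) begins 54 mm behind the grasp point. The pads swing forward as they close: fully open they stand 13 mm farther back than shut.
Start: joints at [1.119, 0.332, -0.065, 1.46, 0.022, 1.35, -0.088], TCP at [0.26, -0.568, 0.205] pointing down, gripper open.
Joint ranges: [-2.6, 2.6], [-0.5, 2.12], [-1.47, 1.34], [0.16, 2.42], [-1.27, 4.41], [0.06, 2.06], [-2.6, 2.6]. Speed limits (rad/s): [2.22, 2.22, 2.79, 2.79, 3.14, 3.14, 3.14].

### API

Orientations are given as a unit quaternion [x, y, z, w].
In Python, from workcell import manip, cams, hand_in gives the robot as it stands.
- The arm moves only by the shell command python3 -m handwheel 'ROWS' [FORCE]. ROWS is text: rows parted by semicolons, each of 7 numbers parted by spaces: the shift along the tool's x, y, z in mm, then the turn, a rotation vector about the tool's x, y, z in rad, then the finger opening in mm, from 0 to 85.4. A call has 1 to 8 rows; each row shifts and turns the commanded pose from where the row before left it, along the tool's axes as they then stand; what a row does not reach is not made up. A row lasts 1/10 s, in which the tool goes at most 50 mm and 8.59 degrees, less where a joint would pass 70% of its speed; a pose out of reach is approached as far as the arm can. A call with a gripper value outside its range is refused whole. The fingers move at their own pace and stop on an object; FORCE is the grip in N (left out, the last holds). Time passes only in rows, so rows that do not move let the fingers close. It gives the time, the measured TCP pose, the force and the opening at its end, in the units of the state.
- manip.get_obs(): the state, without advancing time (a new reading comes with each control period).
- cams.camera(name): name is "scene" or "top" or "wrist"; returns a dict with "color" (420x560x3 uint8, blue, green, red), "depth" (420x560 float32, m along the optical axis (not along the pixel's ray), 0 where there is no reading), "camera_matrix" (3x3 intrinsics, pixels), "distortion" ([k1, k2, p1, p2, k3] as OpenCV has them; the pictures are not rectified), "origin" and "attitude" of the camera in the world; the wrist camera has in their place "T_tool_cam" (4x4, takes a point from camera to tool coordinates, whose origin is the TCP and whose axes are the tool frame's). Camera axes: x right, y down, z forward; pixel columns grow to the right and rows downward; lengths in m; the calibration is good to about 2 mm. A picture is of the moment at which its call begins: read the wrist's pose just before it.
- hand_in(): hands the job in, once; it reports no verdict.
Trained networks look in the newest picture that a camera, given by its name, has taken for a name from the list of things; names that differ only in an ending like _2 or _b are one class to them, and where a whole thing is asked for, a point or a joint stands for the part that bears it (a point fixed in the world has none). Each returns a list of dicts, best first, with "conf" (0 to 1); they miss things now and then, are a little off and sometimes report something else, mostly with a low value. They report only what shows in the picture. A call takes as long as a camera call. They do not tell look-alikes from the thing itself.
- cams.recognise(camera, thing): "box" ([left, top, width, height] in pixels, round what is visible of it).
- cams.outline_of(camera, thing): "region" (420x560 bool, what is visible of it) and "box" ([left, top, width, height] in pixels, round what is visible of it).
The state is a dict: "clock": time; "joint_pos": joint angles; "joint_velocities": joint speeds; "tau": joint torques, N m; "position": TCP position; "ee_rot": TCP orientation; "ft_force": force on the tool from outside, world axes, zero at the start; "torque": the same for the moment, N m; "grip_width": opening from 0.0 (shut) to 1.0 (fully open).
Only numpy, scipy, OpenCV 4.12 (cv2) and the standard library are available. Lean on these libraries where they do the work, as an engineer would, in place of code of your own. Each camera call takes 0.05 s, during which the arm holds its last target.

## Working session

There is one attempt and no reset: what is moved stays moved. The work goes in short steps, Python scripts to look and compute and a shell command to move; the robot and the scene stay as the last step left them, time stands still between calls to the robot, and variables do not carry over. Pictures are saved under pics/ and viewed, and the job is handed in when it is done.

```bash
mkdir -p pics; ls
python3 - <<'E'
from workcell import manip,cams
import cv2
o=manip.get_obs();print(o)
print(manip.tcp_to_grasp)
for n in ["scene","top","wrist"]:
    c=cams.camera(n);cv2.imwrite(f"pics/{n}0.png",c["color"])
    print(n,{k:v for k,v in c.items() if k not in("color","depth")})
    for t in ["portion_ring","lock_knob","dust_cover","filler","bean_can","spice_jar","soup_can","label_roll","scoop","portion_tub","ring_mark"]:
        print(t,[(d['box'],round(d['conf'],2)) for d in cams.recognise(n,t)][:3])
E
```

```text
pics
{'clock': 0.0, 'joint_pos': array([ 1.11937531,  0.33290839, -0.06472201,  1.46096119,  0.02160025,
        1.34986395, -0.08849155]), 'joint_velocities': array([-0.00018461,  0.00178924,  0.00051856,  0.00039873,  0.00078849,
        0.00052866,  0.00103426]), 'tau': array([ 9.13686326e-04, -6.25433278e+01,  5.00374788e-02, -3.91606879e+01,
        1.64648693e-02,  9.84066428e-03,  4.45240619e-05]), 'position': array([ 0.2597092 , -0.56803341,  0.2045837 ]), 'ee_rot': array([-0.69078256, -0.15096407,  0.69104034, -0.14997519]), 'ft_force': array([ 0.09496162, -0.03492658, -0.1255158 ]), 'torque': array([ 0.01609714, -0.00522027,  0.02970016]), 'grip_width': 1.000045024339924}
0.0187
scene {'camera_matrix': array([[402.26389955,   0.        , 284.17002612],
       [  0.        , 402.26389955, 205.85459838],
       [  0.        ,   0.        ,   1.        ]]), 'distortion': array([0.03408375, 0.        , 0.        , 0.        , 0.        ]), 'origin': array([ 1.11512506, -0.27261958,  0.95099129]), 'attitude': array([ 0.78002556,  0.50995148, -0.19658049, -0.30473878])}
portion_r
[... 1942 characters left out ...]
 0.        , 371.97889915, 209.99743135],
       [  0.        ,   0.        ,   1.        ]]), 'distortion': array([0.0325451, 0.       , 0.       , 0.       , 0.       ]), 'T_tool_cam': array([[ 2.55316569e-05, -3.26107303e-01,  9.45332759e-01,
        -1.68800444e-01],
       [ 9.99999792e-01, -6.01012973e-04, -2.34336924e-04,
         2.37420321e-05],
       [ 6.44576235e-04,  9.45332569e-01,  3.26107220e-01,
        -8.42581749e-02],
       [ 0.00000000e+00,  0.00000000e+00,  0.00000000e+00,
         1.00000000e+00]])}
portion_ring []
lock_knob []
dust_cover []
filler []
bean_can []
spice_jar []
soup_can []
label_roll []
scoop [([53.2, 0.0, 46.2, 150.9], 0.6)]
portion_tub []
ring_mark []
```

View pics/scene0.png

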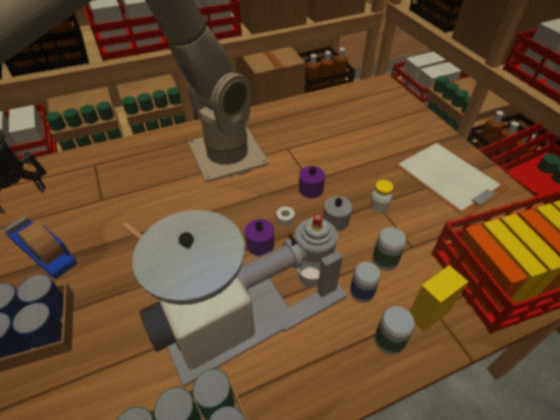

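View pics/top0.png

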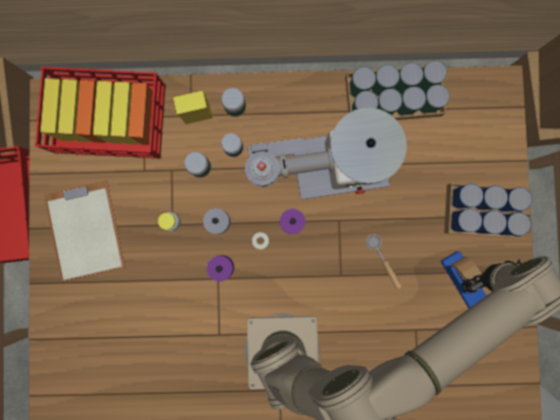

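```bash
cat > h.py <<'E'
import numpy as np, cv2
from scipy.spatial.transform import Rotation as R
from workcell import manip,cams
def pose():
    o=manip.get_obs();return np.array(o['position']),R.from_quat(o['ee_rot']),o
def T(c):
    if 'origin' in c: return R.from_quat(c['attitude']).as_matrix(),np.array(c['origin'])
    M=c['T_tool_cam'];return c['R']@M[:3,:3],c['R']@M[:3,3]+c['p']
def cam(n):
    p,r,o=pose();c=cams.camera(n);c['p']=p;c['R']=r.as_matrix();return c
def ray(c,uv):
    q=cv2.undistortPoints(np.array(uv,float).reshape(-1,1,2),c['camera_matrix'],c['distortion']).reshape(-1,2)
    return np.c_[q,np.ones(len(q))]
def onz(c,uv,z):
    A,o=T(c);d=ray(c,uv)@A.T;return o+d*((z-o[2])/d[:,2])[:,None]
def cloud(c):
    h,w=c['depth'].shape;v,u=np.mgrid[:h,:w]
    q=ray(c,np.stack([u,v],-1).reshape(-1,2));A,o=T(c)
    return ((q*c['depth'].reshape(-1,1))@A.T+o).reshape(h,w,3)
def proj(c,P):
    A,o=T(c);q=(np.atleast_2d(P)-o)@A
    return cv2.projectPoints(q.reshape(-1,1,3),np.zeros(3),np.zeros(3),c['camera_matrix'],c['distortion'])[0].reshape(-1,2)
E
python3 - <<'E'
import cv2
from h import *
a=cv2.imread('pics/scene0.png')[150:300,220:420];cv2.imwrite('pics/scene0c.png',cv2.resize(a,None,fx=4,fy=4,interpolation=2))
a=cv2.imread('pics/top0.png')[90:290,140:410];cv2.imwrite('pics/top0c.png',cv2.resize(a,None,fx=2.9,fy=2.9,interpolation=2))
E
```

```text
(no output)
```

View pics/scene0c.png

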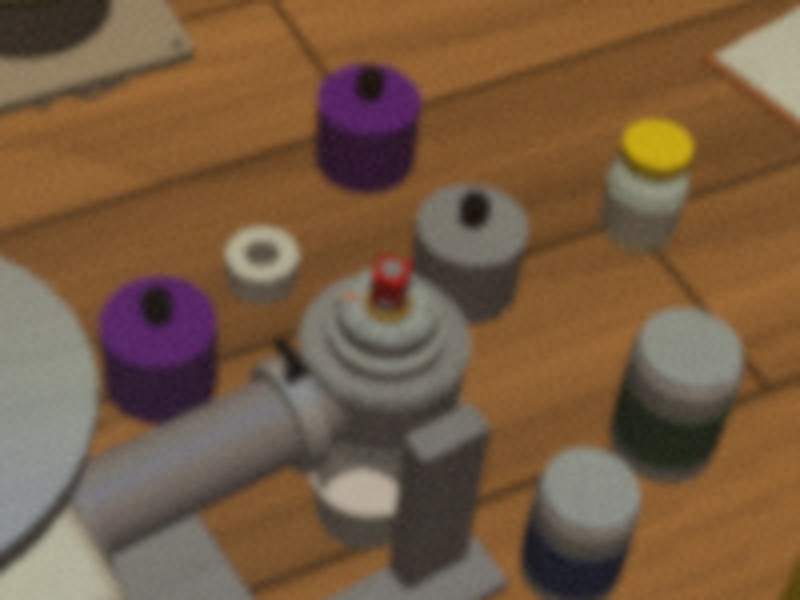

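View pics/top0c.png

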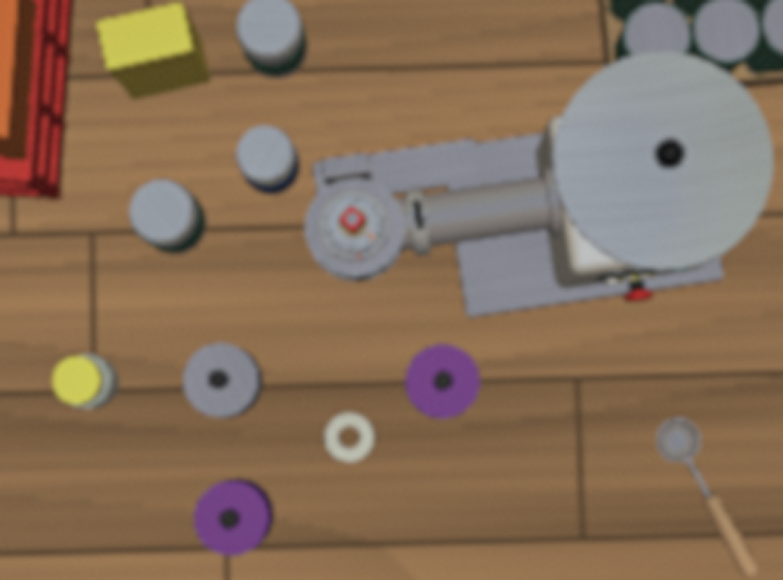

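The scene shows the steel cover at scene (338,212) and top (216,221). The two look-alikes at top (292,221) and (220,268) are purple, so they are not meant. In the enlarged crop the cover is grey steel with a black knob, so it is the one meant. The red knob and ring are at top (262,167).

Run:
```python
from h import *
c=cam('top');s=cam('scene')
X=cloud(c);Y=cloud(s)
def fitc(X,z0,z1,ctr,r,):
    m=(X[...,2]>z0)&(X[...,2]<z1)&(np.hypot(X[...,0]-ctr[0],X[...,1]-ctr[1])<r)
    P=X[m];(cc,rr)=cv2.minEnclosingCircle(P[:,:2].astype(np.float32))
    return len(P),P.mean(0).round(4),np.round(cc,4),round(rr,4)
for nm,uv,z in [('knob',(262,166),.251),('cover',(216,221),.094),('cov flat',(216,221),.069),('bean',(197,163),.11),('soup',(232,144),.1),('spice',(168,221),.095),('roll',(260,240),.03),('purpR',(292,221),.094),('purpL',(220,268),.094),('hopper',(370,146),.38)]:
    p=onz(c,[uv],z)[0]
    print(nm,p.round(3),'top',fitc(X,z-.012,z+.012,p,.06),'scene',fitc(Y,z-.012,z+.012,p,.06))
for n,cc in (('top',c),('scene',s)):
  for t,z in (('lock_knob',.251),('cover_grip',.084),('portion_ring',.219)):
    for d in cams.outline_of(n,t):
        m=d['region'];v,u=np.nonzero(m);
        print(n,t,round(d['conf'],2),d['box'],(u.mean(),v.mean()),onz(c if n=='top' else s,[(u.mean(),v.mean())],z)[0].round(4))
a=c['color'][140:195,235:290];cv2.imwrite('pics/top1k.png',cv2.resize(a,None,fx=10,fy=10,interpolation=2))
```

```text
knob [0.588 0.044 0.251] top (51, array([0.5908, 0.0452, 0.2502]), array([0.5919, 0.0455]), 0.013) scene (90, array([0.5935, 0.0436, 0.2488]), array([0.5907, 0.0446]), 0.0132)
cover [0.437 0.2   0.094] top (39, array([0.4403, 0.2029, 0.0924]), array([0.4404, 0.2036]), 0.0107) scene (54, array([0.4418, 0.2018, 0.0917]), array([0.4397, 0.2036]), 0.0121)
cov flat [0.438 0.203 0.069] top (470, array([0.4403, 0.2026, 0.069 ]), array([0.4404, 0.2034]), 0.0414) scene (458, array([0.4451, 0.1987, 0.0689]), array([0.4383, 0.2024]), 0.0429)
bean [0.623 0.255 0.11 ] top (386, array([0.6251, 0.2591, 0.1093]), array([0.6254, 0.2595]), 0.0363) scene (505, array([0.6287, 0.2559, 0.1089]), array([0.6258, 0.2588]), 0.0364)
soup [0.683 0.143 0.1  ] top (302, array([0.6881, 0.1451, 0.0994]), array([0.6884, 0.1456]), 0.0322) scene (488, array([0.6911, 0.1428, 0.0982]), array([0.6895, 0.1447]), 0.0331)
spice [0.442 0.353 0.095] top (216, array([0.4435, 0.3575, 0.0942]), array([0.4438, 0.3584]), 0.0268) scene (213, array([0.4454, 0.3547, 0.0943]), array([0.4422, 0.3571]), 0.0275)
roll [0.373 0.064 0.03 ] 
[... 1768 characters left out ...]
0.1695  0.219 ]
scene cover_grip 0.89 [243.0, 223.1, 33.4, 33.8] (np.float64(259.2843347639485), np.float64(236.6351931330472)) [ 0.466  -0.0574  0.084 ]
scene cover_grip 0.87 [324.3, 195.1, 28.6, 36.3] (np.float64(337.5513307984791), np.float64(211.51584283903676)) [0.4705 0.1832 0.084 ]
scene cover_grip 0.64 [300.8, 170.3, 21.4, 29.0] (np.float64(311.52454417952316), np.float64(181.18232819074333)) [0.3276 0.1703 0.084 ]
scene cover_grip 0.54 [373.1, 224.2, 33.6, 47.1] (np.float64(388.61663652802895), np.float64(249.1383363471971)) [0.6425 0.2426 0.084 ]
scene portion_ring 0.85 [304.1, 217.2, 26.7, 21.9] (np.float64(316.2568578553616), np.float64(228.93765586034914)) [0.5991 0.0399 0.219 ]
```

View pics/top1k.png

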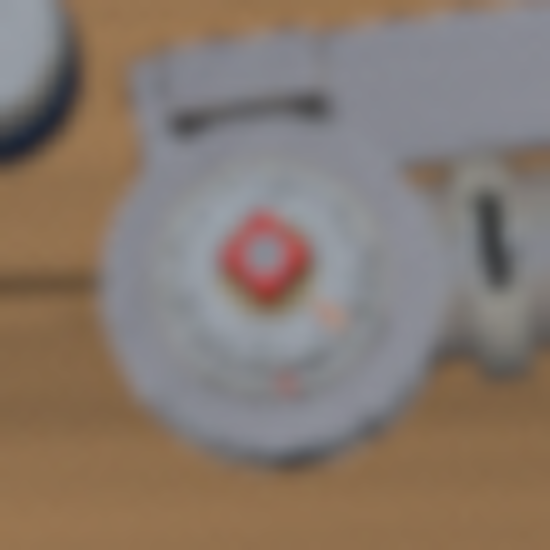

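The knob centre is at about (0.591, 0.045) and its flats sit roughly at 45° in the top view. The orange mark shows at crop (330,315). Next I work out the approach in tool axes.

```bash
cat >> h.py <<'E'
def yaw_of(r):  # world yaw of jaw axis y
    y=r.as_matrix()[:,1];return np.arctan2(y[1],y[0])
def plan(wps,yaws=None):
    """wps: list of (xyz, yaw of jaw axis or None), tool down; prints tool-frame shift mm and rotvec"""
    p,r,o=pose()
    print('p',p.round(4),'yaw',round(yaw_of(r),3),'t',round(o['clock'],2),'q',o['joint_pos'].round(2),'F',o['ft_force'].round(1),'Mz',round(o['torque'][2],3),'g',round(o['grip_width']*85.4,1))
    for q,y in wps:
        d=r.inv().apply(np.array(q)-p)*1000
        if y is None: y=yaw_of(r)
        yy=np.array([np.cos(y),np.sin(y),0]);xx=np.array([0,0,-1.]);zz=np.cross(xx,yy)
        rn=R.from_matrix(np.stack([xx,yy,zz],1));rv=(r.inv()*rn).as_rotvec()
        print('->',np.array(q).round(4),'shift',d.round(1),'rot',rv.round(3));p,r=np.array(q),rn
E
python3 - <<'E'
from h import *
p,r,o=pose();print(r.as_matrix().round(3))
plan([((.30,-.45,.38),None),((.42,0,.40),None),((.591-.05,.045,.40),None)])
E
```

```text
[[ 0.     0.416 -0.909]
 [-0.    -0.909 -0.416]
 [-1.     0.     0.   ]]
p [ 0.2599 -0.5684  0.2054] yaw -1.142 t 2.2 q [ 1.12  0.33 -0.06  1.46  0.02  1.35 -0.09] F [ 0.8 -0.1  0.6] Mz -0.015 g 85.3
-> [ 0.3  -0.45  0.38] shift [-174.6  -91.   -85.7] rot [-0.  0. -0.]
-> [0.42 0.   0.4 ] shift [ -20.  -359.4 -296.2] rot [0. 0. 0.]
-> [0.541 0.045 0.4  ] shift [  -0.     9.4 -128.8] rot [0. 0. 0.]
```

```bash
python3 -m handwheel '-25 0 0 -0.149 0 0 85; -25 0 0 -0.149 0 0 85; -25 0 0 -0.149 0 0 85; -25 0 0 -0.149 0 0 85; -25 0 0 -0.149 0 0 85; -25 0 0 -0.149 0 0 85; -25 0 0 -0.149 0 0 85; -20 0 0 -0.149 0 0 85' 40
python3 - <<'E'
from h import *
plan([((.42,0,.40),None),((.591-.05,.045,.40),None)])
E
```

```text
clock: 3.0
position: [0.2598, -0.5685, 0.4021]
ee_rot: [0.486, 0.513, -0.486, 0.514]
ft_force: [1.1, -0.3, -0.2]
grip_width: 0.992
p [ 0.2598 -0.5685  0.4021] yaw 0.056 t 3.0 q [ 1.21  0.33 -0.2   1.06  0.07  1.75  1.08] F [ 1.1 -0.3 -0.2] Mz 0.008 g 84.7
-> [0.42 0.   0.4 ] shift [   1.5  191.7 -558.6] rot [-0.     0.001 -0.001]
-> [0.541 0.045 0.4  ] shift [  0.  123.3 -38.2] rot [-0.  0. -0.]
```

```bash
python3 -m handwheel '0 16 -46 0 0 0 85; 0 16 -46 0 0 0 85; 0 16 -46 0 0 0 85; 0 16 -46 0 0 0 85; 0 16 -46 0 0 0 85; 0 16 -46 0 0 0 85; 0 16 -46 0 0 0 85; 0 16 -46 0 0 0 85'; python3 -m handwheel '0 16 -46 0 0 0 85; 0 16 -46 0 0 0 85; 0 16 -46 0 0 0 85; 0 16 -46 0 0 0 85; 0 40 -10 0 0 0 85; 0 40 -5 0 0 0 85; 0 40 -10 0 0 0 85'
python3 - <<'E'
from h import *
plan([((.591,.045,.36),None)])
c=cam('wrist');cv2.imwrite('pics/w1.png',c['color'])
print(proj(c,[[.591,.045,.251]]))
for t in ('lock_knob','ring_mark','portion_ring'):
  for d in cams.recognise('wrist',t): print(t,d)
E
```

```text
clock: 3.8
position: [0.3695, -0.1924, 0.4006]
ee_rot: [0.487, 0.512, -0.488, 0.513]
ft_force: [1.8, -0.1, 0.4]
grip_width: 0.994
clock: 4.5
position: [0.5443, 0.023, 0.4009]
ee_rot: [0.488, 0.511, -0.488, 0.512]
ft_force: [0.2, -1.4, 1.4]
grip_width: 0.995
p [0.5443 0.023  0.4009] yaw 0.047 t 4.5 q [ 0.63  0.23 -0.93  1.27  0.19  1.73 -0.21] F [ 0.2 -1.4  1.4] Mz -0.012 g 85.0
-> [0.591 0.045 0.36 ] shift [ 40.9  47.6 -19.8] rot [-0.     0.001 -0.002]
[[333.11460942 160.09948629]]
lock_knob {'box': [315.1, 138.5, 32.0, 33.2], 'conf': 0.84}
ring_mark {'box': [295.0, 115.7, 65.2, 65.2], 'conf': 0.81}
portion_ring {'box': [297.2, 118.0, 63.3, 63.8], 'conf': 0.58}
```

View pics/w1.png

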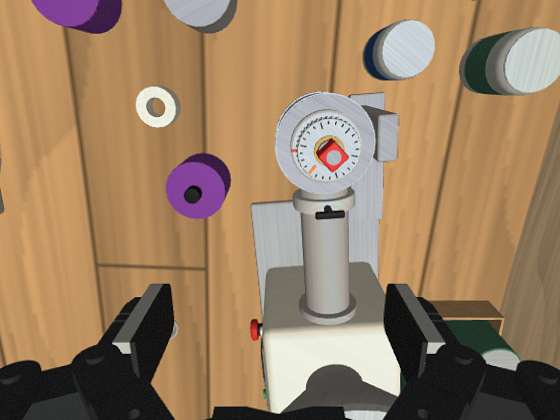

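The wrist view shows the red knob top at (334,157). The calibration predicted (333,160), so they agree. The orange mark is at (311,170). I move above it.

```bash
python3 -m handwheel '20 24 -10 0 0 0 85; 20 24 -10 0 0 0 85;0 0 0 0 0 0 85;0 0 0 0 0 0 85'
python3 - <<'E'
from h import *
plan([((.591,.045,.36),None)])
c=cam('wrist');cv2.imwrite('pics/w2.png',c['color'])
print(proj(c,[[.591,.045,.251]]))
a=c['color']; uv=proj(c,[[.591,.045,.251]])[0].astype(int)
a=a[max(0,uv[1]-50):uv[1]+60,uv[0]-70:uv[0]+70];print(uv-[70,50]);cv2.imwrite('pics/w2c.png',cv2.resize(a,None,fx=5,fy=5,interpolation=2))
E
```

```text
clock: 5.1
position: [0.5889, 0.0458, 0.3614]
ee_rot: [0.487, 0.512, -0.487, 0.513]
ft_force: [0.3, -0.1, 0.6]
grip_width: 0.99
p [0.5889 0.0458 0.3614] yaw 0.05 t 5.1 q [ 0.52  0.35 -0.92  1.24  0.28  1.69 -0.29] F [ 0.3 -0.1  0.6] Mz 0.01 g 84.5
-> [0.591 0.045 0.36 ] shift [1.4 2.1 0.9] rot [-0.     0.001 -0.001]
[[280.80615332 196.34634551]]
[210 146]
```

View pics/w2c.png

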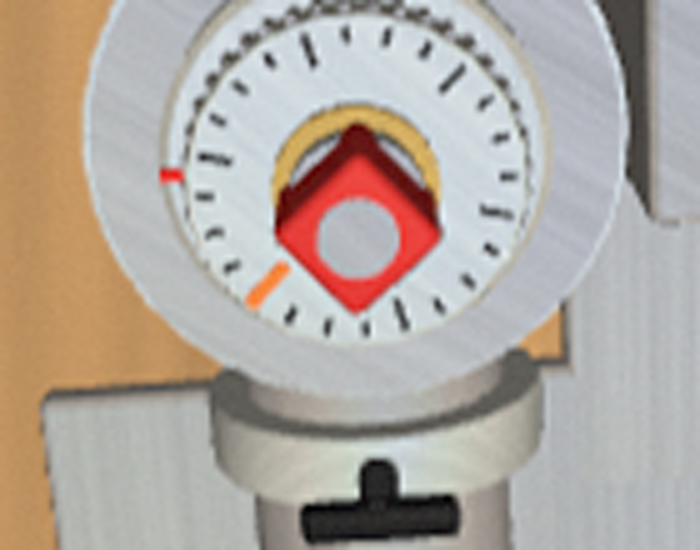

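Run:
```python
from h import *
c=cam('wrist')
f=lambda L:np.array(L)/5.+[210,146]
k=onz(c,f([(275,228),(357,313),(440,233),(357,150)]),.251);print(k.round(4),k.mean(0))
print('disc',onz(c,f([(358,238)]),.251))
for i in range(4):
    d=k[(i+1)%4]-k[i];print(np.hypot(*d[:2]),np.degrees(np.arctan2(d[1],d[0])))
m=onz(c,f([(267,285)]),.219)[0];print('mark',m,np.hypot(*(m-k.mean(0))[:2]))
# red mask minAreaRect on bright red
h=cv2.cvtColor(c['color'],cv2.COLOR_BGR2HSV);mm=((h[...,0]<8)|(h[...,0]>172))&(h[...,1]>120)&(h[...,2]>190)
mm[:170]=0;mm[215:]=0;mm[:,:255]=0;mm[:,305:]=0
v,u=np.nonzero(mm);P=onz(c,np.c_[u,v],.251)[:,:2]
print(len(u),cv2.minAreaRect((P*1000).astype(np.float32)))
```

```text
[[0.5787 0.0478 0.251 ]
 [0.5922 0.0344 0.251 ]
 [0.6045 0.0483 0.251 ]
 [0.5908 0.061  0.251 ]] [0.59156606 0.04788988 0.251     ]
disc [[0.59173459 0.04685569 0.251     ]]
0.019057680070633663 -44.70919080949215
0.018525661218341427 48.40909207395339
0.01864618856484938 137.17273082428565
0.01789549750623613 -132.8320268157063
mark [0.57695784 0.02798366 0.219     ] 0.02469124257192982
317 ((591.2012939453125, 48.00029754638672), (18.149354934692383, 18.539262771606445), 46.93431091308594)
```

Wrist and top cameras give the knob centre at about (0.591, 0.0465), agreeing within 2 mm. The knob sides measure 18–19 mm against the 20 mm given, and the flats are at 47°. I rotate to jaw yaw 0.82+π/2, so one grip has the longest clockwise stroke.

```bash
python3 -m handwheel '10 2 -0.6 -0.146 0 0 50; 0 0 0 -0.146 0 0 50; 0 0 0 -0.146 0 0 50; 0 0 0 -0.146 0 0 50; 0 0 0 -0.146 0 0 50; 0 0 0 -0.146 0 0 50; 0 0 0 -0.146 0 0 50; 0 0 0 -0.146 0 0 50'; python3 -m handwheel '0 0 0 -0.146 0 0 50; 0 0 0 -0.146 0 0 50; 0 0 0 -0.146 0 0 50; 0 0 0 -0.146 0 0 50; 0 0 0 -0.146 0 0 50; 0 0 0 -0.146 0 0 50; 0 0 0 -0.146 0 0 50; 0 0 0 -0.146 0 0 50;'
python3 - <<'E'
from h import *
plan([((.591,.0465,.30),2.388),((.591,.0465,.231),None)])
c=cam('wrist')
h=cv2.cvtColor(c['color'],cv2.COLOR_BGR2HSV);mm=((h[...,0]<8)|(h[...,0]>172))&(h[...,1]>120)&(h[...,2]>150)
cv2.imwrite('pics/w3.png',c['color'])
uv=proj(c,[[.591,.0465,.251]])[0];print(uv)
v,u=np.nonzero(mm);s=np.hypot(u-uv[0],v-uv[1])<40;P=onz(c,np.c_[u,v][s],.251)[:,:2]
print(len(P),cv2.minAreaRect((P*1000).astype(np.float32)))
E
```

```text
clock: 6.0
position: [0.5912, 0.0459, 0.3521]
ee_rot: [0.122, 0.695, -0.123, 0.697]
ft_force: [0.8, -0.3, 0.2]
grip_width: 0.587
clock: 6.8
position: [0.5912, 0.0458, 0.3519]
ee_rot: [-0.283, 0.648, 0.281, 0.649]
ft_force: [0.8, -0.8, -0.2]
grip_width: 0.586
p [0.5912 0.0458 0.3519] yaw 2.391 t 6.8 q [ 0.72  0.52 -1.35  1.24  0.52  1.75  1.9 ] F [ 0.8 -0.8 -0.2] Mz 0.008 g 50.1
-> [0.591  0.0465 0.3   ] shift [51.9  0.8  0.4] rot [0.003 0.    0.003]
-> [0.591  0.0465 0.231 ] shift [69.  0. -0.] rot [0. 0. 0.]
[279.69822006 199.28253624]
385 ((590.7266845703125, 47.122650146484375), (18.280298233032227, 19.145198822021484), 46.98984146118164)
```

View pics/w3.png

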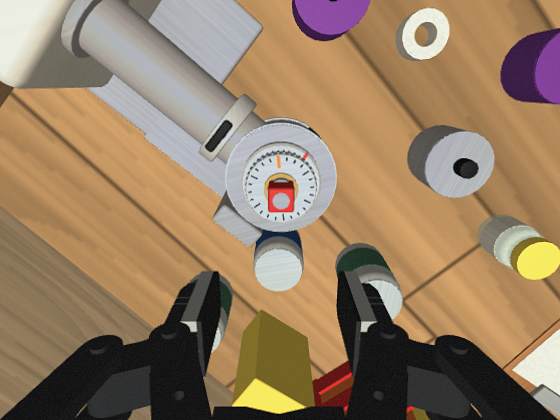

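Knob top at (281,199) is square to the image, and the estimate is (0.591, 0.047). Descending around it.

```bash
python3 -m handwheel '40 0.8 0.4 0 0 0 50; 40 0 0 0 0 0 50; 20 0 0 0 0 0 50; 15 0 0 0 0 0 50; 0 0 0 0 0 0 50;0 0 0 0 0 0 50' 30
python3 - <<'E'
from h import *
plan([((.591,.0467,.231),2.388)])
E
```

```text
clock: 7.45
position: [0.5916, 0.0473, 0.2368]
ee_rot: [-0.28, 0.649, 0.28, 0.65]
ft_force: [-0.1, 0.6, 0.2]
grip_width: 0.585
p [0.5916 0.0473 0.2368] yaw 2.385 t 7.45 q [ 0.77  0.57 -1.33  1.46  0.56  1.54  1.85] F [-0.1  0.6  0.2] Mz 0.0 g 50.0
-> [0.591  0.0467 0.231 ] shift [ 5.8  0.  -0.8] rot [-0.003  0.001  0.001]
```

```bash
python3 -m handwheel '5 0 -0.5 0 0 0 26; 0 0 0 0 0 0 15; 0 0 0 0 0 0 15; 0 0 0 0 0 0 15; 0 0 0 0 0 0 15' 30
python3 - <<'E'
from h import *
plan([((.591,.0467,.231),2.388)])
p,r,o=pose();print('Ftool',r.inv().apply(o['ft_force']).round(2),o['torque'].round(3))
E
```

```text
clock: 7.95
position: [0.591, 0.0471, 0.2306]
ee_rot: [-0.28, 0.649, 0.28, 0.649]
ft_force: [0.9, 0.3, -0.1]
grip_width: 0.177
p [0.591  0.0471 0.2306] yaw 2.386 t 7.95 q [ 0.77  0.58 -1.33  1.47  0.56  1.53  1.85] F [ 0.9  0.3 -0.1] Mz -0.005 g 15.1
-> [0.591  0.0467 0.231 ] shift [-0.4 -0.3 -0.3] rot [-0.002  0.     0.   ]
Ftool [ 0.1  -0.45  0.9 ] [-0.015 -0.003 -0.005]
```

Run:
```python
from h import *
c=cam('wrist');cv2.imwrite('pics/w4.png',c['color'])
s=cam('scene');cv2.imwrite('pics/s4.png',cv2.resize(s['color'][160:280,240:400],None,fx=5,fy=5,interpolation=2))
p,r,o=pose();print(o['grip_width'],o['ft_force'])
```

```text
0.17675429706195026 [ 0.33690196 -0.26953182 -0.38050547]
```

View pics/w4.png

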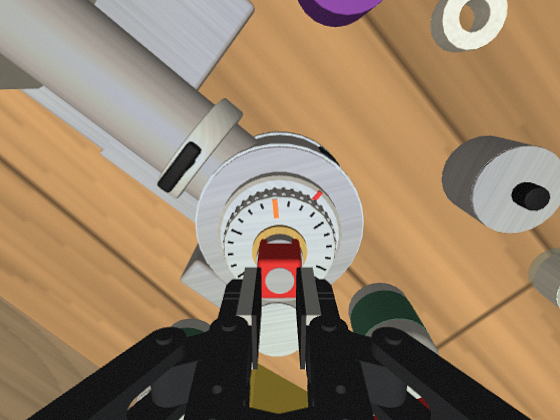

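View pics/s4.png

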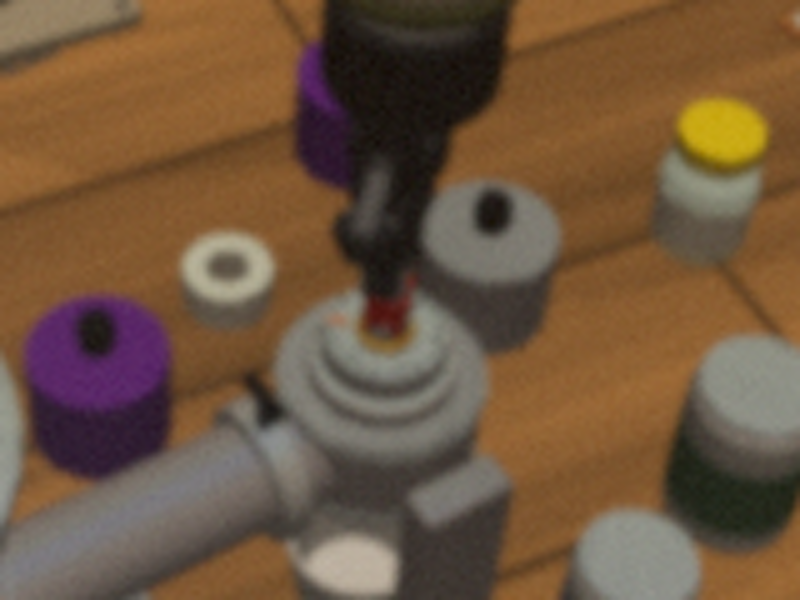

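The knob sits between the pads, (260–300, 270–298) in the wrist view. The opening reads 15, so I command tighter to see whether it stalls.

```bash
python3 -m handwheel '0 0 0 0 0 0 4; 0 0 0 0 0 0 4; 0 0 0 0 0 0 4' 30
python3 - <<'E'
from h import *
plan([((.591,.0467,.231),2.388)])
p,r,o=pose();print('Ftool',r.inv().apply(o['ft_force']).round(2),o['torque'].round(3))
E
```

```text
clock: 8.35
position: [0.5909, 0.047, 0.2304]
ee_rot: [-0.28, 0.649, 0.28, 0.649]
ft_force: [0.4, -0.0, 1.1]
grip_width: 0.047
p [0.5909 0.047  0.2304] yaw 2.386 t 8.35 q [ 0.77  0.58 -1.33  1.47  0.56  1.53  1.85] F [ 0.4 -0.   1.1] Mz -0.007 g 4.0
-> [0.591  0.0467 0.231 ] shift [-0.6 -0.3 -0.1] rot [-0.002 -0.     0.   ]
Ftool [-1.14 -0.31  0.27] [-0.039  0.057 -0.007]
```

Run:
```python
from h import *
c=cam('wrist');cv2.imwrite('pics/w5.png',cv2.resize(c['color'][200:380,180:380],None,fx=3,fy=3))
p,r,o=pose()
print('tcp',proj(c,[p, p+r.apply([-.02,0,0])]),proj(c,[[.591,.0467,.251]]))
s=cam('scene')
print('scene tcp',proj(s,[p,[.591,.0467,.251]]));cv2.imwrite('pics/s5.png',cv2.resize(s['color'][180:260,270:370],None,fx=7,fy=7,interpolation=2))
A,t=T(c);print('cam',t, A[:,2])
```

```text
tcp [[278.69831289 258.35095176]
 [278.76164853 278.20951478]] [[278.12971535 278.5034713 ]]
scene tcp [[317.70617533 222.40777461]
 [318.18235284 216.71105756]]
cam [ 0.53385749 -0.0138351   0.39920684] [ 0.22195738  0.23588147 -0.94609453]
```

View pics/w5.png

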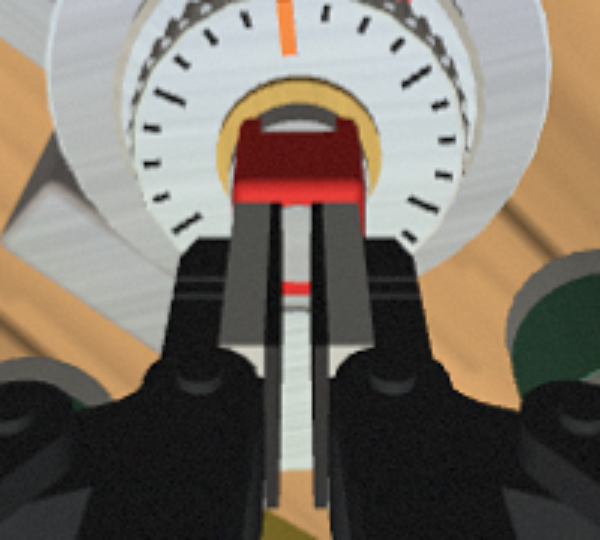

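View pics/s5.png

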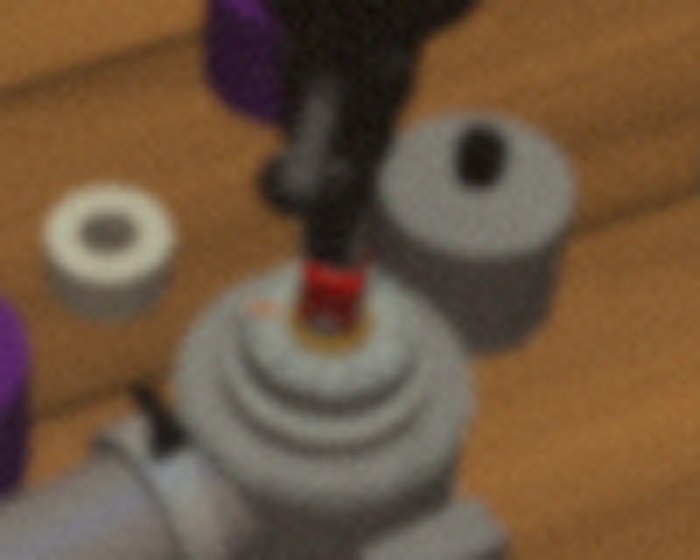

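The fingertips appear to be resting above the knob top rather than beside it. I measure the real tip height from the depth picture.

Run:
```python
from h import *
c=cam('wrist');X=cloud(c);p,r,o=pose()
Q=(X-p)@r.as_matrix()*1000
for v in range(255,320,5):
    print(v,[tuple(Q[v,u].round(0).astype(int)) for u in (262,268,278,290,296)])
for d in (0,10,20,30):
    print(d,proj(c,[p+r.apply([-d/1000,.002,-.011])]),proj(c,[p+r.apply([-d/1000,.002,.011])]))
```

```text
255 [(np.int64(-15), np.int64(-8), np.int64(-9)), (np.int64(-15), np.int64(-5), np.int64(-9)), (np.int64(-14), np.int64(0), np.int64(-9)), (np.int64(-14), np.int64(5), np.int64(-9)), (np.int64(-15), np.int64(8), np.int64(-9))]
260 [(np.int64(-20), np.int64(-7), np.int64(-9)), (np.int64(-20), np.int64(-5), np.int64(-9)), (np.int64(-19), np.int64(0), np.int64(-9)), (np.int64(-20), np.int64(5), np.int64(-9)), (np.int64(-19), np.int64(8), np.int64(-9))]
265 [(np.int64(-21), np.int64(-7), np.int64(-7)), (np.int64(-21), np.int64(-5), np.int64(-7)), (np.int64(-21), np.int64(0), np.int64(-7)), (np.int64(-21), np.int64(5), np.int64(-7)), (np.int64(-20), np.int64(8), np.int64(-7))]
270 [(np.int64(-32), np.int64(-7), np.int64(-10)), (np.int64(-33), np.int64(-4), np.int64(-11)), (np.int64(-20), np.int64(0), np.int64(-4)), (np.int64(-32), np.int64(5), np.int64(-11)), (np.int64(-32), np.int64(7), np.int64(-11))]
275 [(np.int64(-36), np.int64(-7), np.int64(-10)), (np.int64(-36), np.int64(-4), np.int64(-10)), (np.int64(-21), np.int64(0), np.int64(-2)), (np.int64(-37), np.int64(4), np.int64(-11)), (n
[... 1442 characters left out ...]
60), np.int64(-6), np.int64(-10)), (np.int64(-61), np.int64(-4), np.int64(-11)), (np.int64(130), np.int64(-1), np.int64(117)), (np.int64(-61), np.int64(4), np.int64(-11)), (np.int64(-60), np.int64(6), np.int64(-10))]
315 [(np.int64(-64), np.int64(-6), np.int64(-11)), (np.int64(-63), np.int64(-4), np.int64(-10)), (np.int64(130), np.int64(-1), np.int64(123)), (np.int64(-63), np.int64(4), np.int64(-11)), (np.int64(-63), np.int64(6), np.int64(-11))]
0 [[282.85033754 238.06136722]] [[282.71794351 277.7608658 ]]
10 [[283.10553954 246.53133886]] [[282.9571949  288.00255754]]
20 [[283.39041696 255.98137729]] [[283.22333475 299.38843248]]
30 [[283.71050766 266.59345401]] [[283.52122087 312.12398377]]
```

Depth shows the finger ends 31 mm behind the reported TCP, so the fingers closed above the knob top and touched nothing else. The effective tips are shorter than stated. I open, go lower and check again.

```bash
python3 -m handwheel '-4 0 0 0 0 0 44; 0 0 0 0 0 0 44; 0 0 0 0 0 0 44; 10 0 0 0 0 0 44; 10 0 0 0 0 0 44; 6 0 0 0 0 0 44; 0 0 0 0 0 0 44; 0 0 0 0 0 0 44' 30
python3 - <<'E'
from h import *
plan([((.591,.0467,.205),2.388)])
c=cam('wrist');X=cloud(c);p,r,o=pose()
Q=(X-p)@r.as_matrix()*1000
m=(np.abs(Q[...,2]+10.5)<2.5)&(np.abs(np.abs(Q[...,1])-26)<7)&(Q[...,0]<-15)
print('tip x',np.sort(Q[m][:,0])[-15:].round(1))
cv2.imwrite('pics/w6.png',c['color'])
E
```

```text
clock: 9.3
position: [0.5908, 0.047, 0.2083]
ee_rot: [-0.28, 0.649, 0.28, 0.649]
ft_force: [0.8, 0.2, 0.5]
grip_width: 0.515
p [0.5908 0.047  0.2083] yaw 2.386 t 9.3 q [ 0.77  0.59 -1.31  1.5   0.57  1.49  1.84] F [0.8 0.2 0.5] Mz 0.012 g 44.0
-> [0.591  0.0467 0.205 ] shift [ 3.3 -0.3 -0.1] rot [-0.002 -0.    -0.   ]
tip x [-31.2 -31.1 -31.  -30.9 -30.9 -30.9 -30.9 -30.9 -30.4 -29.7 -29.6 -29.4
 -29.  -28.9 -28.9]
```

View pics/w6.png

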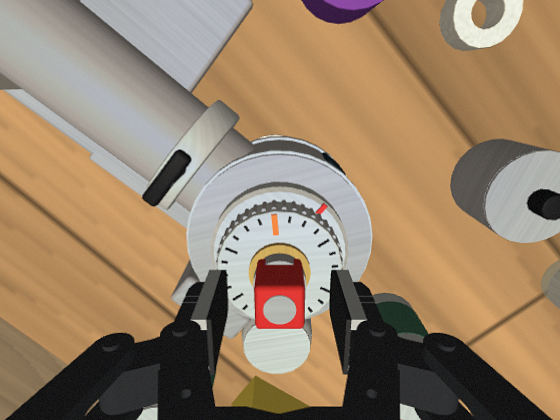

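The tips are now near z 0.238, one on each side of the knob. I go 5 mm lower and close.

```bash
python3 -m handwheel '5 0 0 0 0 0 30; 0 0 0 0 0 0 30; 0 0 0 0 0 0 10; 0 0 0 0 0 0 10; 0 0 0 0 0 0 10' 30
python3 - <<'E'
from h import *
plan([((.591,.0467,.205),2.388)])
p,r,o=pose();print('Ftool',r.inv().apply(o['ft_force']).round(2),o['torque'].round(3))
E
```

```text
clock: 9.85
position: [0.5907, 0.0472, 0.2035]
ee_rot: [-0.28, 0.649, 0.28, 0.649]
ft_force: [-1.8, 0.5, -0.3]
grip_width: 0.226
p [0.5907 0.0472 0.2035] yaw 2.386 t 9.85 q [ 0.77  0.6  -1.31  1.51  0.58  1.48  1.84] F [-1.8  0.5 -0.3] Mz -0.024 g 19.3
-> [0.591  0.0467 0.205 ] shift [-1.5 -0.6 -0.1] rot [-0.002 -0.    -0.   ]
Ftool [ 0.27  1.64 -0.87] [ 0.104  0.481 -0.024]
```

Gripped at 19.3 mm with little side force. Turning clockwise (+x of the tool) while watching Mz.

```bash
cat > m.py <<'E'
from h import *
p,r,o=pose();a=[]
F=r.inv().apply(o['ft_force'])
print('t',round(o['clock'],2),'p',p.round(4),'yaw',round(yaw_of(r),3),'Ftool',F.round(2),'M',o['torque'].round(3),'j',o['joint_pos'].round(2),'g',round(o['grip_width']*85.4,1))
E
python3 -m handwheel '0 0 0 0.1 0 0 10; 0 0 0 0.1 0 0 10; 0 0 0 0 0 0 10;0 0 0 0 0 0 10'>/dev/null; python3 m.py;python3 -m handwheel '0 0 0 0.1 0 0 10; 0 0 0 0.1 0 0 10; 0 0 0 0 0 0 10'>/dev/null; python3 m.py;python3 -m handwheel '0 0 0 0 0 0 10'>/dev/null; python3 m.py
```

```text
t 10.25 p [0.5906 0.0472 0.2034] yaw 2.189 Ftool [-1.46  3.03 -2.3 ] M [0.254 0.825 0.015] j [ 0.75  0.57 -1.27  1.51  0.54  1.47  1.66] g 19.5
t 10.55 p [0.5906 0.0473 0.2035] yaw 1.987 Ftool [-1.91  3.2  -3.75] M [0.357 0.955 0.013] j [ 0.74  0.54 -1.23  1.51  0.51  1.45  1.48] g 19.2
t 10.65 p [0.5906 0.0473 0.2034] yaw 1.991 Ftool [-2.4   2.8  -2.95] M [0.37  1.092 0.016] j [ 0.74  0.55 -1.23  1.51  0.52  1.45  1.48] g 19.4
```

```bash
for i in 1; do python3 -m handwheel '0 0 0 0.1 0 0 10; 0 0 0 0.1 0 0 10; 0 0 0 0 0 0 10'>/dev/null; python3 m.py; python3 -m handwheel '0 0 0 0.1 0 0 10; 0 0 0 0.1 0 0 10; 0 0 0 0 0 0 10'>/dev/null; python3 m.py; python3 -m handwheel '0 0 0 0 0 0 10'>/dev/null; python3 m.py; done
```

```text
t 10.95 p [0.5905 0.0475 0.2034] yaw 1.788 Ftool [-1.5   2.89 -4.88] M [ 0.394  1.147 -0.006] j [ 0.72  0.52 -1.19  1.51  0.49  1.44  1.29] g 19.2
t 11.25 p [0.5905 0.0476 0.2034] yaw 1.588 Ftool [-2.    1.83 -4.52] M [0.455 1.135 0.009] j [ 0.7   0.5  -1.15  1.51  0.46  1.43  1.11] g 19.1
t 11.35 p [0.5905 0.0475 0.2035] yaw 1.591 Ftool [-1.6   2.24 -5.45] M [0.436 1.184 0.039] j [ 0.7   0.5  -1.16  1.51  0.46  1.43  1.12] g 19.5
```

```bash
cat > m.py <<'E'
from h import *
L=[]
for i in range(4):
    p,r,o=pose();L.append(o['torque'][2])
    if i<3:cams.camera('wrist')
F=r.inv().apply(o['ft_force'])
print('t',round(o['clock'],2),'yaw',round(yaw_of(r),3),'Ftool',F.round(1),'Mz mean',round(np.mean(L),3),'sd',round(np.std(L),3),'j7',o['joint_pos'][6].round(2),'g',round(o['grip_width']*85.4,1))
E
python3 m.py
python3 -m handwheel '0 0 0 0.1 0 0 10; 0 0 0 0.1 0 0 10; 0 0 0 0 0 0 10'>/dev/null; python3 m.py; python3 -m handwheel '0 0 0 0.1 0 0 10; 0 0 0 0.1 0 0 10; 0 0 0 0 0 0 10'>/dev/null; python3 m.py
```

```text
t 11.5 yaw 1.592 Ftool [-2.4  2.3 -5.4] Mz mean -0.017 sd 0.045 j7 1.12 g 19.6
t 11.95 yaw 1.392 Ftool [-2.9  1.4 -5.5] Mz mean 0.02 sd 0.034 j7 0.93 g 19.5
t 12.4 yaw 1.192 Ftool [-2.4  0.9 -5.9] Mz mean -0.002 sd 0.02 j7 0.75 g 19.4
```

```bash
cat > m.py <<'E'
from h import *
import sys
n=int(sys.argv[1]) if len(sys.argv)>1 else 4
L=[];J=[]
for i in range(n):
    p,r,o=pose();L.append(o['torque'][2]);J.append(o['tau'][6])
    if i<n-1:cams.camera('wrist')
F=r.inv().apply(o['ft_force'])
print('t',round(o['clock'],2),'yaw',round(yaw_of(r),3),'Ftool',F.round(1),'Mz',np.mean(L).round(3),'sd',np.std(L).round(3),'tau7',np.mean(J).round(4),np.std(J).round(4),'j7',o['joint_pos'][6].round(2),'g',round(o['grip_width']*85.4,1))
E
python3 m.py 3
python3 -m handwheel '0 0 0 0.1 0 0 10; 0 0 0 0.1 0 0 10; 0 0 0 0 0 0 10'>/dev/null; python3 m.py; python3 -m handwheel '0 0 0 0.1 0 0 10; 0 0 0 0.1 0 0 10; 0 0 0 0 0 0 10'>/dev/null; python3 m.py
```

```text
t 12.5 yaw 1.192 Ftool [-1.6  1.6 -5.3] Mz -0.003 sd 0.009 tau7 -0.0109 0.015 j7 0.75 g 19.1
t 12.95 yaw 0.992 Ftool [-2.  -0.7 -5.3] Mz -0.005 sd 0.032 tau7 -0.5716 0.5915 j7 0.56 g 19.6
t 13.4 yaw 0.793 Ftool [-1.3 -0.4 -5.5] Mz 0.017 sd 0.035 tau7 -0.6114 0.6318 j7 0.38 g 19.1
```

```bash
sed -i "s/^print(/print(np.round(J,3),np.round(L,3));print(/" m.py
python3 m.py 3
python3 -m handwheel '0 0 0 0.1 0 0 10; 0 0 0 0.1 0 0 10; 0 0 0 0 0 0 10'>/dev/null; python3 m.py
python3 - <<'E'
from h import *
c=cam('wrist');cv2.imwrite('pics/w7.png',c['color'])
E
```

```text
[-0.033 -0.002  0.005] [ 0.036  0.009 -0.032]
t 13.5 yaw 0.793 Ftool [-1.2 -0.2 -6. ] Mz 0.004 sd 0.028 tau7 -0.0101 0.0163 j7 0.38 g 19.6
[-1.638 -0.611 -0.159 -0.033] [-0.023 -0.008 -0.028  0.005]
t 13.95 yaw 0.593 Ftool [-2.8 -0.4 -5.7] Mz -0.014 sd 0.013 tau7 -0.6103 0.6311 j7 0.19 g 19.2
```

View pics/w7.png

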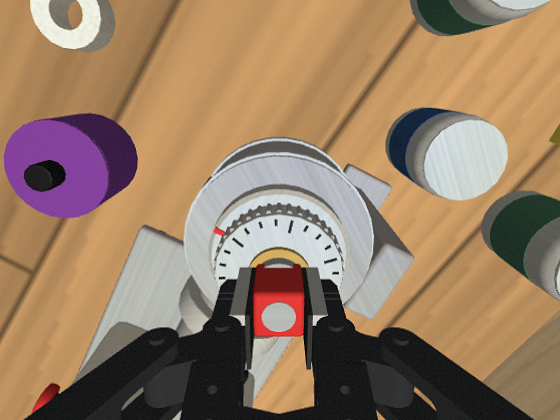

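The knob turns squarely with the pads. Continuing in small steps.

```bash
python3 -m handwheel '0 0 0 0.1 0 0 10; 0 0 0 0.1 0 0 10; 0 0 0 0 0 0 10; 0 0 0 0 0 0 10;0 0 0 0 0 0 10'>/dev/null; python3 m.py 4;python3 -m handwheel '0 0 0 0.1 0 0 10; 0 0 0 0.1 0 0 10; 0 0 0 0 0 0 10; 0 0 0 0 0 0 10;0 0 0 0 0 0 10'>/dev/null; python3 m.py 4
```

```text
[-0.002  0.005  0.006  0.007] [-0.008  0.004 -0.089  0.002]
t 14.65 yaw 0.394 Ftool [-2.1 -1.5 -4.5] Mz -0.023 sd 0.038 tau7 0.0039 0.0034 j7 0.01 g 19.3
[-0.002  0.005  0.007  0.007] [-0.044  0.033 -0.042 -0.014]
t 15.3 yaw 0.195 Ftool [-2.1 -1.9 -4.9] Mz -0.017 sd 0.031 tau7 0.0043 0.0035 j7 -0.18 g 19.3
```

```bash
python3 -m handwheel '0 0 0 0.1 0 0 10; 0 0 0 0.1 0 0 10; 0 0 0 0 0 0 10; 0 0 0 0 0 0 10;0 0 0 0 0 0 10'>/dev/null; python3 m.py 4
```

```text
[-0.009 -0.002 -0.    -0.   ] [-0.017  0.072 -0.005 -0.054]
t 15.95 yaw -0.005 Ftool [-1.8 -2.1 -4.6] Mz -0.001 sd 0.046 tau7 -0.0027 0.0034 j7 -0.37 g 19.6
```

```bash
python3 -m handwheel '0 0 0 0.1 0 0 10; 0 0 0 0.1 0 0 10; 0 0 0 0 0 0 10; 0 0 0 0 0 0 10;0 0 0 0 0 0 10'>/dev/null; python3 m.py 4;python3 -m handwheel '0 0 0 0.1 0 0 10; 0 0 0 0.05 0 0 10; 0 0 0 0 0 0 10; 0 0 0 0 0 0 10;0 0 0 0 0 0 10'>/dev/null; python3 m.py 4
```

```text
[-0.03  -0.023 -0.022 -0.022] [ 0.046  0.016  0.032 -0.01 ]
t 16.6 yaw -0.205 Ftool [-0.6 -2.6 -4.6] Mz 0.021 sd 0.021 tau7 -0.0244 0.0034 j7 -0.56 g 19.5
[-0.061 -0.057 -0.056 -0.056] [0.075 0.036 0.054 0.069]
t 17.25 yaw -0.355 Ftool [-1.  -2.8 -4.2] Mz 0.059 sd 0.015 tau7 -0.0576 0.0017 j7 -0.7 g 19.3
```

Torque has started to rise. Joint-7 torque and Mz agree at about 0.06 N m felt. Touch was near yaw 0, so I aim for about 0.12 felt.

```bash
python3 -m handwheel '0 0 0 0.08 0 0 10; 0 0 0 0.07 0 0 10; 0 0 0 0 0 0 10; 0 0 0 0 0 0 10;0 0 0 0 0 0 10'>/dev/null; python3 m.py 5;python3 -m handwheel '0 0 0 0.08 0 0 10; 0 0 0 0.04 0 0 10; 0 0 0 0 0 0 10; 0 0 0 0 0 0 10;0 0 0 0 0 0 10'>/dev/null; python3 m.py 8
```

```text
[-0.08  -0.075 -0.074 -0.074 -0.074] [0.066 0.073 0.052 0.102 0.022]
t 17.95 yaw -0.505 Ftool [ 0.1 -2.5 -4.5] Mz 0.063 sd 0.026 tau7 -0.0753 0.0023 j7 -0.84 g 19.0
[-0.103 -0.1   -0.1   -0.099 -0.1   -0.099 -0.099 -0.099] [0.163 0.064 0.122 0.113 0.061 0.076 0.111 0.135]
t 18.8 yaw -0.625 Ftool [ 0.2 -3.8 -4. ] Mz 0.106 sd 0.034 tau7 -0.1 0.0011 j7 -0.96 g 19.5
```

```bash
python3 -m handwheel '0 0 0 0.06 0 0 10; 0 0 0 0.04 0 0 10; 0 0 0 0 0 0 10; 0 0 0 0 0 0 10;0 0 0 0 0 0 10'>/dev/null; python3 m.py 14
```

```text
[-0.119 -0.116 -0.116 -0.116 -0.116 -0.116 -0.116 -0.116 -0.116 -0.116
 -0.116 -0.116 -0.116 -0.116] [0.071 0.089 0.073 0.173 0.111 0.117 0.143 0.142 0.143 0.143 0.154 0.064
 0.09  0.141]
t 19.95 yaw -0.725 Ftool [ 0.3 -2.4 -3.2] Mz 0.118 sd 0.034 tau7 -0.1159 0.0009 j7 -1.05 g 19.5
```

Felt torque is 0.12 N m, about 0.73 rad past the touch, which is in the middle of the band. Release and raise.

```bash
python3 -m handwheel '0 0 0 0 0 0 44; 0 0 0 0 0 0 44; 0 0 0 0 0 0 44; -10 0 0 0 0 0 44; -30 0 0 0 0 0 44; -45 0 0 0 0 0 44; -45 0 0 0 0 0 44; -30 0 0 0 0 0 44'>/dev/null
python3 - <<'E'
from h import *
c=cam('wrist');cv2.imwrite('pics/w8.png',c['color'])
t=cam('top');cv2.imwrite('pics/t8.png',cv2.resize(t['color'][140:195,235:290],None,fx=10,fy=10,interpolation=2))
plan([((.441,.2025,.30),None)])
E
```

```text
p [0.5921 0.0475 0.369 ] yaw -0.733 t 20.85 q [ 0.4   0.31 -0.75  1.22  0.21  1.68 -1.03] F [ 0.7  0.6 -1.1] Mz -0.015 g 44.4
-> [0.441  0.2025 0.3   ] shift [  67.9 -216.3  -13.6] rot [ 0.    -0.005 -0.005]
```

View pics/w8.png

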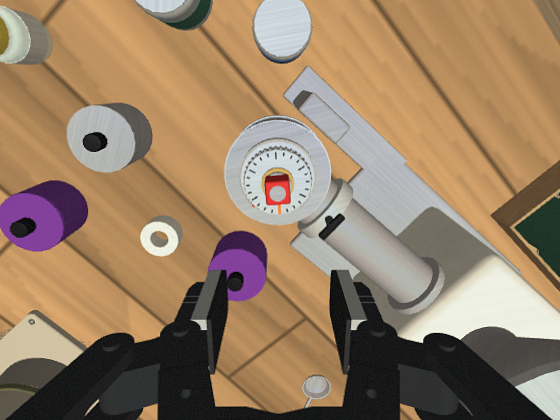

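View pics/t8.png

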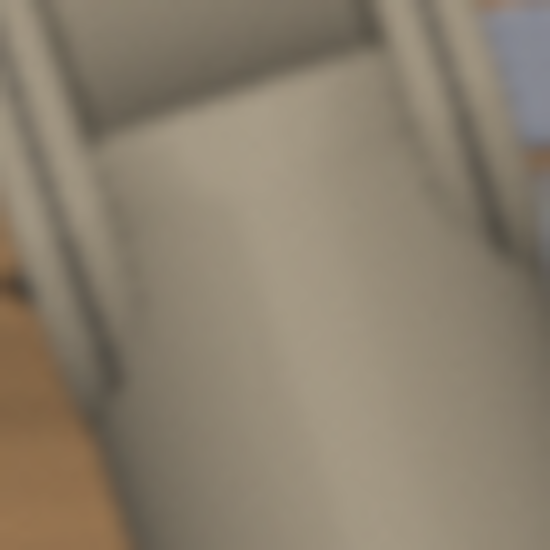

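Run:
```python
from h import *
c=cam('wrist')
def an(img,p,q):
    d=dict(c);d['p']=np.array(p);d['R']=R.from_quat(q).as_matrix()
    h=cv2.cvtColor(img,cv2.COLOR_BGR2HSV)
    uv=proj(d,[[.591,.047,.219]])[0]
    vv,uu=np.mgrid[:420,:560];near=np.hypot(uu-uv[0],vv-uv[1])<45
    for nm,m,z in (('orange',(h[...,0]>7)&(h[...,0]<18)&(h[...,1]>120)&(h[...,2]>200),.219),('red',((h[...,0]<5)|(h[...,0]>174))&(h[...,1]>120)&(h[...,2]>120),.205)):
        P=onz(d,np.c_[uu[m&near],vv[m&near]],z)
        rr=np.hypot(P[:,0]-.591,P[:,1]-.047);s=(rr>.02) if nm=='orange' else rr>.027
        s&=rr<.05
        if s.sum(): 
            x=P[s].mean(0);print(nm,s.sum(),x.round(4),'r',np.hypot(x[0]-.591,x[1]-.047).round(4),'ang',np.degrees(np.arctan2(x[1]-.047,x[0]-.591)).round(2))
print('before w2');an(cv2.imread('pics/w2.png'),[.5889,.0458,.3614],[.487,.512,-.487,.513])
print('before w3');an(cv2.imread('pics/w3.png'),[.5912,.0458,.3519],[-.283,.648,.281,.649])
print('now');p,r,o=pose();an(c['color'],p,r.as_quat())
```

```text
before w2
orange 26 [0.5758 0.0281 0.219 ] r 0.0243 ang -128.89
red 10 [0.5615 0.0417 0.205 ] r 0.03 ang -169.9
before w3
orange 27 [0.5768 0.0305 0.219 ] r 0.0218 ang -130.61
red 18 [0.5606 0.0448 0.205 ] r 0.0305 ang -175.84
now
orange 23 [0.5752 0.0289 0.219 ] r 0.024 ang -131.07
red 3 [0.5566 0.0442 0.205 ] r 0.0345 ang -175.27
```

The ring mark is at −130° ±1.5° before and after, so it has not moved. Next, the steel cover.

```bash
python3 -m handwheel '0 -43 -2.7 0 0 0 44; 0 -43 -2.7 0 0 0 44; 0 -43 -2.7 0 0 0 44; 20 -43 -2.7 0 0 0 44; 40 -43 -2.7 0 0 0 44; 40 0 0 0 0 0 44; 40 0 0 0 0 0 44;0 0 0 0 0 0 44'>/dev/null
python3 - <<'E'
from h import *
c=cam('wrist');cv2.imwrite('pics/w9.png',c['color'])
X=cloud(c);m=(X[...,2]>.088)&(X[...,2]<.1)&(np.hypot(X[...,0]-.441,X[...,1]-.2025)<.03)
print(X[m].mean(0),m.sum(),cv2.minEnclosingCircle((X[m][:,:2]*1000).astype(np.float32)))
m=(X[...,2]>.062)&(X[...,2]<.076)&(np.hypot(X[...,0]-.441,X[...,1]-.2025)<.06)
print(X[m].mean(0),m.sum(),cv2.minEnclosingCircle((X[m][:,:2]*1000).astype(np.float32)))
plan([((.441,.2025,.1),None)])
E
```

```text
[0.44053964 0.20640601 0.09389866] 530 ((440.1136474609375, 205.97262573242188), 10.867024421691895)
[0.44141024 0.20740424 0.0692161 ] 5988 ((439.7675476074219, 205.77963256835938), 41.43948745727539)
p [0.4435 0.1955 0.228 ] yaw -0.734 t 21.75 q [ 0.34  0.07 -0.88  1.74  0.06  1.35 -1.28] F [ 0.7 -0.   1.1] Mz -0.001 g 43.9
-> [0.441  0.2025 0.1   ] shift [128.   -6.3  -4.1] rot [0.    0.004 0.002]
```

View pics/w9.png

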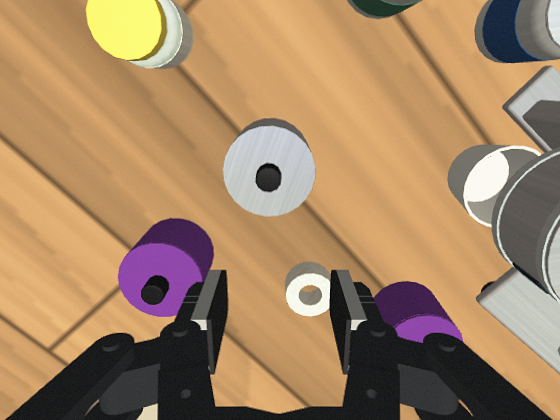

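The enlarged wrist view confirms grey steel with a black grip at (268,177), centre (0.440, 0.206), top 0.094 as it must be. The purple pots are at (165,280) and (420,315). Descending on the steel one.

```bash
python3 -m handwheel '30 -5 -3 0 0 0 48; 45 -4 -2 0 0 0 48; 45 0 0 0 0 0 48; 30 0 0 0 0 0 48; 0 0 0 0 0 0 48;0 0 0 0 0 0 48'>/dev/null
python3 - <<'E'
from h import *
c=cam('wrist');cv2.imwrite('pics/w10.png',c['color'])
X=cloud(c);m=(X[...,2]>.088)&(X[...,2]<.1)&(np.hypot(X[...,0]-.441,X[...,1]-.2055)<.012)
print(X[m].mean(0),m.sum(),cv2.minEnclosingCircle((X[m][:,:2]*1000).astype(np.float32)))
plan([((.4402,.2055,.047),None)])
E
```

```text
[0.44076329 0.20668604 0.09386163] 1601 ((439.9855041503906, 205.59974670410156), 10.971619606018066)
p [0.4433 0.207  0.082 ] yaw -0.734 t 22.4 q [ 0.26  0.25 -0.87  1.92  0.22  1.06 -1.43] F [-0.8  0.2  1.1] Mz -0.041 g 47.9
-> [0.4402 0.2055 0.047 ] shift [35.  -1.4  3.2] rot [ 0.    -0.003 -0.001]
```

View pics/w10.png

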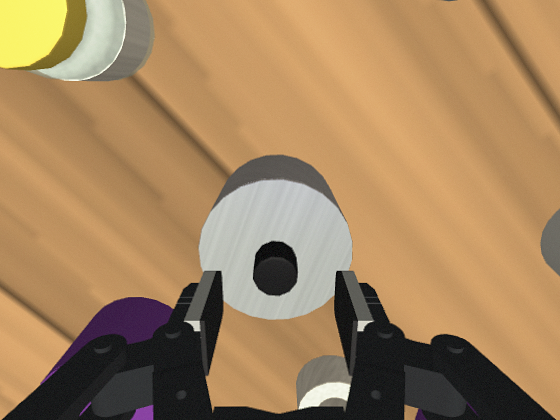

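```bash
python3 -m handwheel '15 -1.4 3.2 0 0 0 44; 15 0 0 0 0 0 44; 3 0 0 0 0 0 44; 0 0 0 0 0 0 44' 50>/dev/null
python3 - <<'E'
from h import *
plan([((.4402,.2057,.049),None)])
E
python3 -m handwheel '0 0 0 0 0 0 10; 0 0 0 0 0 0 10; 0 0 0 0 0 0 10; 0 0 0 0 0 0 10' 50;python3 - <<'E'
from h import *
c=cam('wrist');cv2.imwrite('pics/w11.png',c['color'])
plan([((.4402,.2057,.049),None)])
E
```

```text
clock: 22.8
position: [0.4385, 0.2048, 0.0467]
ee_rot: [0.646, 0.287, -0.646, 0.287]
ft_force: [-0.4, 0.6, 0.1]
grip_width: 0.515
p [0.4385 0.2048 0.0467] yaw -0.734 t 22.8 q [ 0.24  0.29 -0.85  1.97  0.26  1.   -1.47] F [-0.4  0.6  0.1] Mz -0.024 g 44.0
-> [0.4402 0.2057 0.049 ] shift [-2.3  0.6 -1.7] rot [-0. -0.  0.]
clock: 23.2
position: [0.4389, 0.2049, 0.0473]
ee_rot: [0.647, 0.287, -0.646, 0.287]
ft_force: [-1.6, -1.5, 6.1]
grip_width: 0.238
p [0.439  0.2049 0.0473] yaw -0.734 t 23.25 q [ 0.24  0.29 -0.85  1.97  0.26  1.   -1.47] F [-0.9 -0.9  5.7] Mz -0.029 g 19.9
-> [0.4402 0.2057 0.049 ] shift [-1.7  0.4 -1.4] rot [ 0.    -0.001 -0.001]
```

View pics/w11.png

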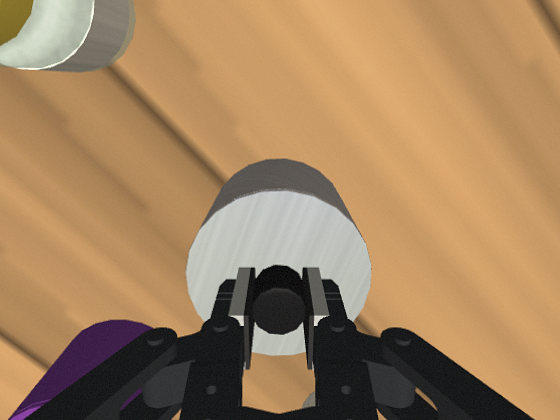

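The black grip is centred between the pads at (278,300), opening 19.9 mm. Lift.

```bash
python3 -m handwheel '-10 0 0 0 0 0 10; -30 0 0 0 0 0 10; -40 0 0 0 0 0 10; -45 0 0 0 0 0 10; -45 0 0 0 0 0 10; -45 0 0 0 0 0 10; -45 0 0 0 0 0 10; -35 0 0 0 0 0 10' 60; python3 -m handwheel '0 0 0 0 0 0 10'
python3 - <<'E'
from h import *
c=cam('wrist');cv2.imwrite('pics/w12.png',c['color']);s=cam('scene');cv2.imwrite('pics/s12.png',cv2.resize(s['color'][100:300,220:420],None,fx=3,fy=3,interpolation=2))
p,r,o=pose();X=cloud(c);Q=(X-p)@r.as_matrix()*1000
for lo,hi in((-52,-42),(-28,-14)):
    m=(Q[...,0]>lo)&(Q[...,0]<hi)&(np.hypot(Q[...,1],Q[...,2])<50)
    print(lo,m.sum(),Q[m].mean(0).round(1),np.median(Q[m],0).round(1))
m=(Q[...,0]>-28)&(Q[...,0]<-14)&(np.hypot(Q[...,1],Q[...,2])<50)
P=Q[m];A=np.c_[P[:,1:],np.ones(len(P))];print('plane',np.linalg.lstsq(A,P[:,0],rcond=None)[0]);print(cv2.minEnclosingCircle(P[:,1:].astype(np.float32)))
plan([((.5908,.0473,.36),None)])
E
```

```text
clock: 24.05
position: [0.4379, 0.2052, 0.3448]
ee_rot: [0.647, 0.287, -0.645, 0.288]
ft_force: [1.2, -0.5, -0.9]
grip_width: 0.232
clock: 24.15
position: [0.4393, 0.206, 0.3465]
ee_rot: [0.648, 0.287, -0.643, 0.288]
ft_force: [-0.2, 0.4, -1.9]
grip_width: 0.233
-52 3134 [-49.2   0.2  -6.5] [-50.8  -0.   -8.3]
-28 16293 [-26.3   0.2 -16. ] [-26.6   0.  -18.6]
plane [-1.93418007e-03 -2.27159361e-02 -2.66261135e+01]
((0.2288808673620224, -2.7776129245758057), 41.674095153808594)
p [0.4381 0.205  0.3419] yaw -0.734 t 24.25 q [ 0.36  0.03 -0.89  1.54  0.02  1.58 -1.27] F [ 0.2  0.5 -2. ] Mz -0.006 g 20.3
-> [0.5908 0.0473 0.36  ] shift [-18.  219.   14.9] rot [ 0.    -0.001 -0.001]
```

View pics/w12.png

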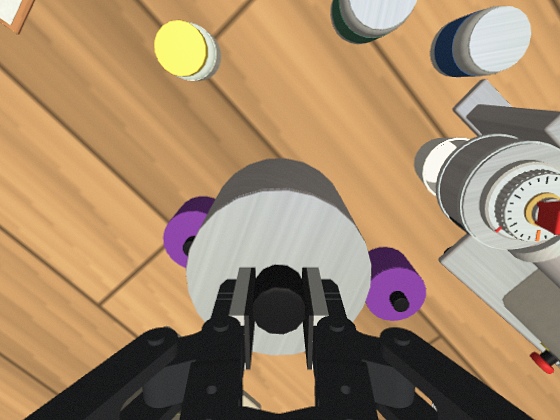

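View pics/s12.png

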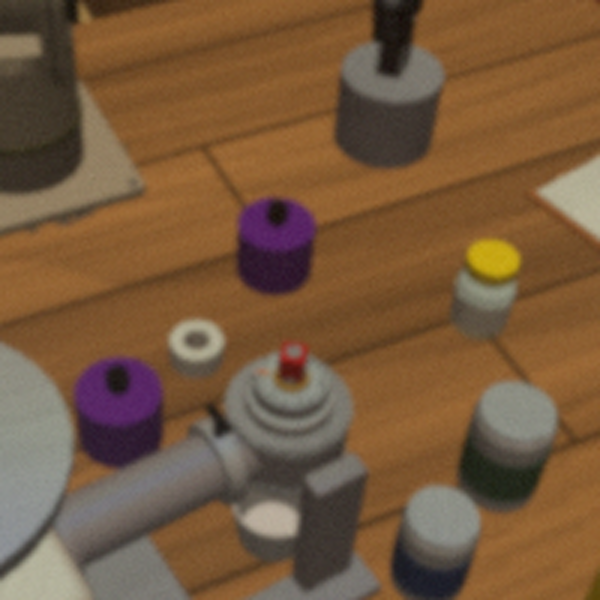

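Held cover hangs almost upright (1.3° tilt). The rim centre is about 1.2 mm off the tool axis, and I compensate for that. Traverse above the head with the rim at 0.295.

```bash
python3 -m handwheel '0 20 1.5 0 0 0 10; 0 40 3 0 0 0 10; 0 42 3 0 0 0 10; 0 42 3 0 0 0 10; 0 40 3 0 0 0 10; 0 25 1.5 0 0 0 10; 0 10 1 0 0 0 10; 0 0 0 0 0 0 10';python3 -m handwheel '0 0 0 0 0 0 10;0 0 0 0 0 0 10'
python3 - <<'E'
from h import *
p,r,o=pose();s=cam('scene');cv2.imwrite('pics/s13.png',cv2.resize(s['color'][150:270,240:400],None,fx=5,fy=5,interpolation=2))
c=cam('wrist');X=cloud(c);Q=(X-p)@r.as_matrix()*1000
m=(Q[...,0]>-30)&(Q[...,0]<-18)&(np.hypot(Q[...,1],Q[...,2])<50)
P=Q[m];A=np.c_[P[:,1:],np.ones(len(P))];print('plane',np.linalg.lstsq(A,P[:,0],rcond=None)[0]);print(cv2.minEnclosingCircle(P[:,1:].astype(np.float32)))
plan([((.590,.0464,.26),None)])
E
```

```text
clock: 25.05
position: [0.5904, 0.0446, 0.3396]
ee_rot: [-0.645, -0.287, 0.647, -0.286]
ft_force: [-0.6, 0.7, -2.0]
grip_width: 0.235
clock: 25.25
position: [0.5894, 0.0476, 0.3416]
ee_rot: [0.646, 0.288, -0.646, 0.288]
ft_force: [0.3, 0.8, -1.3]
grip_width: 0.234
plane [ 5.62924540e-04 -6.09949655e-03 -2.22046530e+01]
((0.2839530110359192, -1.268990397453308), 41.649051666259766)
p [0.5896 0.0472 0.3418] yaw -0.732 t 25.35 q [ 0.43  0.31 -0.77  1.28  0.21  1.63 -1.04] F [-0.3  1.5 -1. ] Mz -0.025 g 19.8
-> [0.59   0.0464 0.26  ] shift [81.8  0.8  0.4] rot [ 0.    -0.    -0.001]
```

View pics/s13.png

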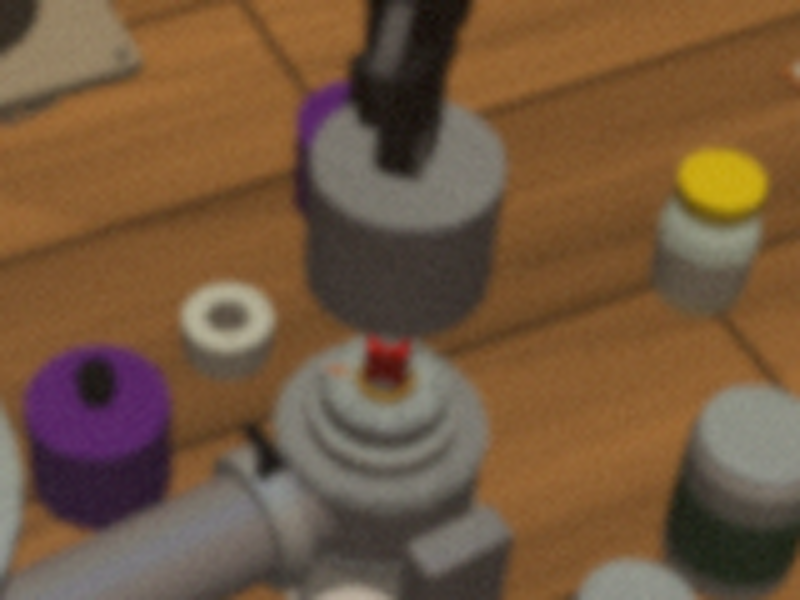

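Settled: cover tilt 0.3°, rim offset under 1.3 mm. Descending to just above the boss.

```bash
python3 -m handwheel '15 0.6 0 0 0 0 10; 20 0 0 0 0 0 10; 20 0 0 0 0 0 10; 15 0 0 0 0 0 10; 10 0 0 0 0 0 10; 5 0 0 0 0 0 10; 0 0 0 0 0 0 10; 0 0 0 0 0 0 10'
python3 - <<'E'
from h import *
plan([((.590,.0468,.237),None)])
E
```

```text
clock: 26.15
position: [0.5909, 0.0459, 0.2571]
ee_rot: [0.646, 0.287, -0.646, 0.287]
ft_force: [-0.3, 0.2, -1.6]
grip_width: 0.232
p [0.5909 0.0459 0.2571] yaw -0.734 t 26.15 q [ 0.45  0.33 -0.76  1.44  0.22  1.46 -1.05] F [-0.3  0.2 -1.6] Mz 0.025 g 19.8
-> [0.59   0.0468 0.237 ] shift [20.1 -1.3 -0. ] rot [ 0.    -0.001 -0.001]
```

```bash
python3 -m handwheel '4 -0.8 0 0 0 0 10; 3 0 0 0 0 0 10; 3 0 0 0 0 0 10; 0 0 0 0 0 0 10'; python3 m.py 3;python3 -m handwheel '3 0 0 0 0 0 10; 3 0 0 0 0 0 10;0 0 0 0 0 0 10'; python3 m.py 3
```

```text
clock: 26.55
position: [0.5898, 0.0462, 0.2459]
ee_rot: [-0.646, -0.287, 0.646, -0.287]
ft_force: [0.6, 0.8, -1.4]
grip_width: 0.233
[-0.015 -0.007 -0.003] [0.035 0.007 0.01 ]
t 26.65 yaw -0.734 Ftool [ 1.3 -0.5  0.1] Mz 0.017 sd 0.012 tau7 -0.0083 0.0049 j7 -1.05 g 20.0
clock: 26.95
position: [0.5898, 0.0462, 0.2398]
ee_rot: [-0.646, -0.287, 0.646, -0.287]
ft_force: [-0.3, 0.1, -1.4]
grip_width: 0.233
[-0.015 -0.008 -0.003] [0.023 0.01  0.001]
t 27.05 yaw -0.734 Ftool [ 0.9 -0.7  0.7] Mz 0.011 sd 0.009 tau7 -0.0086 0.0049 j7 -1.05 g 19.8
```

```bash
python3 -m handwheel '1.5 0 0 0 0 0 10; 1 0 0 0 0 0 10;0 0 0 0 0 0 10'; python3 m.py 2;python3 -m handwheel '1 0 0 0 0 0 10; 0.7 0 0 0 0 0 10;0 0 0 0 0 0 10'; python3 m.py 2
```

```text
clock: 27.35
position: [0.59, 0.0463, 0.2377]
ee_rot: [-0.646, -0.287, 0.646, -0.287]
ft_force: [0.4, 0.4, -1.1]
grip_width: 0.236
[-0.006 -0.003] [-0.013  0.009]
t 27.4 yaw -0.734 Ftool [2.1 0.  0.1] Mz -0.002 sd 0.011 tau7 -0.0042 0.0014 j7 -1.05 g 19.7
clock: 27.7
position: [0.5902, 0.0463, 0.2373]
ee_rot: [0.646, 0.287, -0.646, 0.288]
ft_force: [-3.8, -0.5, 7.3]
grip_width: 0.233
[-0.011 -0.009] [-0.003  0.052]
t 27.75 yaw -0.734 Ftool [-6.2 -2.3  3.7] Mz 0.025 sd 0.027 tau7 -0.0097 0.0011 j7 -1.05 g 19.5
```

Contact at TCP 0.2373 against 0.2368 expected, so the rim is on the shoulder. Release and retreat.

```bash
python3 -m handwheel '-0.6 0 0 0 0 0 30; 0 0 0 0 0 0 44; 0 0 0 0 0 0 44; 0 0 0 0 0 0 44; -10 0 0 0 0 0 44; -20 0 0 0 0 0 44; -40 0 0 0 0 0 44; -45 0 0 0 0 0 44'; python3 -m handwheel '-30 0 0 0 0 0 44;0 0 0 0 0 0 44;0 0 0 0 0 0 44'
python3 - <<'E'
from h import *
c=cam('wrist');cv2.imwrite('pics/w14.png',c['color']);s=cam('scene');cv2.imwrite('pics/s14.png',cv2.resize(s['color'][150:300,220:420],None,fx=4,fy=4,interpolation=2))
for n,cc in(('w',c),('s',s)):
    X=cloud(cc)
    for z in (.284,.259):
        m=(abs(X[...,2]-z)<.008)&(np.hypot(X[...,0]-.591,X[...,1]-.047)<.06)
        P=X[m];A=np.c_[P[:,:2]-[.591,.047],np.ones(len(P))];print(n,z,len(P),np.linalg.lstsq(A,P[:,2],rcond=None)[0].round(4),cv2.minEnclosingCircle((P[:,:2]*1000).astype(np.float32)))
plan([])
E
```

```text
clock: 28.55
position: [0.5894, 0.0461, 0.3531]
ee_rot: [-0.646, -0.287, 0.647, -0.287]
ft_force: [1.2, 0.8, 0.4]
grip_width: 0.517
clock: 28.85
position: [0.5902, 0.0466, 0.3826]
ee_rot: [0.647, 0.287, -0.646, 0.288]
ft_force: [-1.0, 0.1, -1.2]
grip_width: 0.514
w 0.284 658 [-0.0823 -0.0648  0.2839] ((591.3604736328125, 47.186317443847656), 11.037583351135254)
w 0.259 7123 [-0.0041 -0.0048  0.2592] ((590.7490234375, 46.98390197753906), 41.92748260498047)
s 0.284 74 [-0.1537  0.1002  0.2837] ((591.57373046875, 45.332374572753906), 11.620309829711914)
s 0.259 740 [-0.0229  0.0068  0.2592] ((591.1409301757812, 45.48044967651367), 42.61195373535156)
p [0.5898 0.0462 0.381 ] yaw -0.734 t 28.95 q [ 0.41  0.32 -0.77  1.19  0.22  1.72 -1.03] F [ 0.4 -1.1 -0.6] Mz -0.051 g 44.0
```

View pics/w14.png

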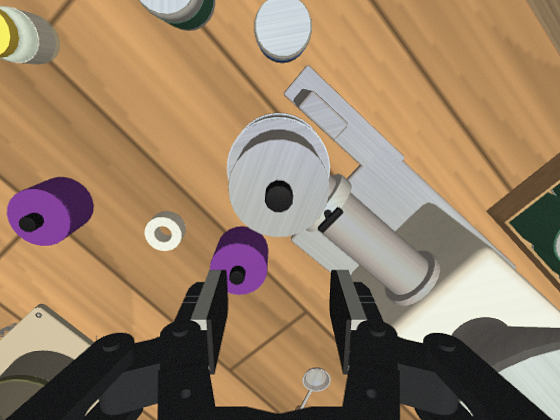

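View pics/s14.png

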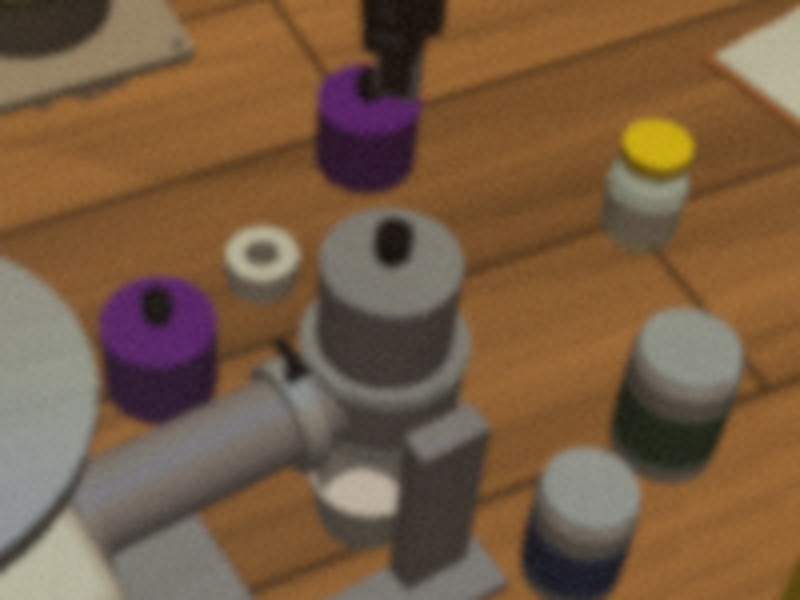

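The cover's flat top is at 0.2592 m (fully home is 0.259), level to within 0.4°, and centred at (0.591, 0.047) on the head. The other things appear where they were, and the gripper is clear.

```bash
python3 -c "
from workcell import hand_in
print(hand_in())"
```

```text
the job is handed in; nothing more can be done
None
```

The knob is locked finger-tight, the steel cover is back on the head and let go, and the job was handed in at about 29 s of the 72 s.

- **Knob:** I turned the red knob clockwise by about 3.1 rad in one grip, stopping about 0.73 rad past the touch. The torque felt when stopped was 0.12 N m; the wrist moment and joint-7 torque agreed on that.
- **Ring:** Its mark read −129° and −131° before and −131° after tightening, which is the same within measuring error. I could not check it again once the cover was on.
- **Cover:** I placed the steel cover, not a purple one. Its flat top is at 0.2592 m against 0.259 m for fully home. It is level to about 0.4° by the wrist camera (the scene camera's coarser fit gave 1.4°) and centred within about 2 mm. The gripper is clear of it.
- **Other things:** In the last pictures the other things look where they were; I checked these by eye only.
- **What disagreed:** The fingertips end about 31 mm behind the reported tool point, not at it. My first close therefore shut above the knob with only about 1 N of force. I found this in the depth image and gripped again lower.

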